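Plate two bonbons, cover them and ring the pass bell

TASK

Pluck the red and the green bonbon out of the white pocket tray and stand both upright near the middle of the blue plate, in either order, setting each down gently rather than dropping it. Then put the clear cover over them so that it stands flat on the plate inside its rim, and only then ring the desk bell: press its plunger all the way down to its stop and let it come back up. Leave the plate where it stands (small nudges are fine), the dark bonbons in their pockets and everything else undisturbed.

Things in the scene. Friction and masses are not known exactly. Their poses are not given: they have to be found in the camera images.
- tray: fixed white plastic pocket tray, 135 x 205 mm (its x, y) and 12 mm high; six square pockets 34 mm wide and 6 mm deep (floor 6 mm above the table), at x = -28 and +28 mm and y = -66, 0 and +66 mm in its frame; five hold a bonbon, one is empty. Bonbons stand 16 mm proud of its top. Origin at the centre of its underside. It lies to the left or to the right of the plate, turned a little
- bonbon_red: red bonbon: upright round chocolate 28 mm in diameter and 22 mm tall, straight sides up to 17 mm, then a rounded top; 15 g. Origin at the centre of its underside, z up. Lies in some pocket of the tray
- bonbon_green: green bonbon: upright round chocolate 28 mm in diameter and 22 mm tall, straight sides up to 17 mm, then a rounded top; 15 g. Origin at the centre of its underside, z up. Lies in some pocket of the tray
- bonbon_dark_a: dark brown bonbon: upright round chocolate 28 mm in diameter and 22 mm tall, straight sides up to 17 mm, then a rounded top; 15 g. Origin at the centre of its underside, z up. Stays in its pocket
- bonbon_dark_b: dark brown bonbon: upright round chocolate 28 mm in diameter and 22 mm tall, straight sides up to 17 mm, then a rounded top; 15 g. Origin at the centre of its underside, z up. Stays in its pocket
- bonbon_dark_c: dark brown bonbon: upright round chocolate 28 mm in diameter and 22 mm tall, straight sides up to 17 mm, then a rounded top; 15 g. Origin at the centre of its underside, z up. Stays in its pocket
- plate: loose round blue ceramic plate, 208 mm in diameter, 0.6 kg; flat top 10 mm above the table, with a rim 5 mm wide round the edge that rises 4 mm more (inside diameter of the rim 198 mm). Origin at the centre of its underside
- plate_top (a point): centre of the plate's flat top, z up
- cover: frosted clear plastic (whitish) dome plate cover standing mouth down on the table, on the other side of the plate from the tray; 150 mm in diameter at its mouth (144 mm inside), 65 mm tall to its flat top (72 mm wide), then a black upright round knob 28 mm in diameter and 30 mm tall; inside height 61 mm; 0.22 kg. Origin at the centre of its mouth, z up
- cover_knob (a point): centre of the top of the cover's knob, 95 mm above its mouth
- bell: fixed desk bell beyond the plate: black round base 84 mm in diameter, steel dome 38 mm tall, brass plunger in the middle. Origin at the centre of its underside
- bell_top (a point): centre of the top of the bell's brass plunger head (20 mm in diameter), 58 mm above the table when up; moves down with it
- bell_plunger (a joint): how far the bell's plunger is pressed down, in m: 0 up, 0.008 at its stop; its spring needs about 2 N to start and 5 N at the stop, and lifts it back
- pepper_mill: dark wooden pepper mill, 52 mm in diameter, 122 mm tall, beyond the tray, plate and bell; origin at the centre of its underside; leave alone
- sauce: brown sauce bottle with a red cap, 52 mm in diameter, 130 mm tall; origin at the centre of its underside; leave alone
- ramekin: white ramekin, 72 mm in diameter, 42 mm tall; origin at the centre of its underside; leave alone
- spoon: steel spoon, 170 mm long, lying flat; origin on its underside; leave alone
Things that resemble listed ones, but are neither listed nor needed, are in the scene too. Leave any pink look-alike of the cover alone.

How it is judged (in metres and radians):
On the way, in this order (a step that is already met when the one before it is completed fails the run):
1. the red and the green bonbon both stand upright on the plate, released, before it is covered (z of bonbon_red in the frame of plate_top between -0.004 and 0.004 m and horizontal distance between each of bonbon_red, bonbon_green and plate_top below 0.08 m and angle between each of bonbon_red, bonbon_green's own z axis and vertical below 0.2 rad and z of bonbon_green in the frame of plate_top between -0.004 and 0.004 m and contact force between the fingers and bonbon_red below 0.02 N and contact force between the fingers and bonbon_green below 0.02 N and not (z of cover in the frame of plate_top between -0.003 and 0.003 m and angle between the z axis of cover and the z axis of plate, either way round below 0.04 rad and angle between cover's own z axis and vertical below 0.08 rad and horizontal distance between cover and plate_top below 0.03 m and horizontal distance between each of bonbon_red, bonbon_green and cover below 0.062 m)), for 0.2 s.
2. the cover stands flat on the plate over both bonbons, released (z of bonbon_red in the frame of plate_top between -0.004 and 0.004 m and horizontal distance between each of bonbon_red, bonbon_green and plate_top below 0.08 m and angle between each of bonbon_red, bonbon_green's own z axis and vertical below 0.2 rad and z of bonbon_green in the frame of plate_top between -0.004 and 0.004 m and z of cover in the frame of plate_top between -0.003 and 0.003 m and angle between the z axis of cover and the z axis of plate, either way round below 0.04 rad and angle between cover's own z axis and vertical below 0.08 rad and horizontal distance between cover and plate_top below 0.03 m and horizontal distance between each of bonbon_red, bonbon_green and cover below 0.062 m and contact force between the fingers and cover below 0.02 N), for 0.2 s.
3. the bell's plunger is pressed down to its stop (value of joint bell_plunger above 0.0068 m).
At the end, for the whole second after the job is handed in: Red and green bonbon upright (within 0.2 rad) on the plate's flat top, within 80 mm of its centre; the cover flat on the plate (within 3 mm and 0.04 rad) over both, within 30 mm of the plate's centre; bell plunger back up (under 2 mm); all released and at rest (z of bonbon_red in the frame of plate_top between -0.004 and 0.004 m and horizontal distance between each of bonbon_red, bonbon_green and plate_top below 0.08 m and angle between each of bonbon_red, bonbon_green's own z axis and vertical below 0.2 rad and z of bonbon_green in the frame of plate_top between -0.004 and 0.004 m and z of cover in the frame of plate_top between -0.003 and 0.003 m and angle between the z axis of cover and the z axis of plate, either way round below 0.04 rad and angle between cover's own z axis and vertical below 0.08 rad and horizontal distance between cover and plate_top below 0.03 m and horizontal distance between each of bonbon_red, bonbon_green and cover below 0.062 m and value of joint bell_plunger below 0.002 m and linear speed of each of cover, bonbon_red, bonbon_green below 0.02 m/s); the robot touches nothing.
It fails at once if a dark bonbon or another bystander is disturbed (bonbon moved 12 mm, others 30 mm) (distance of any of bonbon_dark_a, bonbon_dark_b, bonbon_dark_c from where it was at the start of the episode above 0.012 m or distance of any of pepper_mill, sauce, ramekin, spoon from where it was at the start of the episode above 0.03 m).
It fails at once if the plate is moved more than 40 mm (distance of plate from where it was at the start of the episode above 0.04 m).
It fails at once if a bonbon is dropped (in free fall more than 40 mm above the table) ((contact force between bonbon_red and anything else below 0.001 N and height (world z) of bonbon_red above 0.04 m) or (contact force between bonbon_green and anything else below 0.001 N and height (world z) of bonbon_green above 0.04 m)).
It fails at once if the bell is pressed before the cover is on the plate (value of joint bell_plunger above 0.004 m and not (z of cover in the frame of plate_top between -0.003 and 0.003 m and angle between the z axis of cover and the z axis of plate, either way round below 0.04 rad and angle between cover's own z axis and vertical below 0.08 rad and horizontal distance between cover and plate_top below 0.03 m and horizontal distance between each of bonbon_red, bonbon_green and cover below 0.062 m)).
It also fails if it takes over 72 s, if anything falls off the work surface, if the arm or the gripper's body presses on something with over 40 N, if the wrist force passes 120 N, or if a joint passes its speed limit or range.

ROBOT

A 6-joint arm with a two-finger parallel gripper is mounted at the origin on the work surface. World frame = base frame: x ahead of the robot, y to its left, z up, the work surface at z = 0. Lengths are in mm, angles in rad, forces in N, time in s.
With the tool pointing down it reaches from about 350 to 950 mm from the base axis. Payload 17.4 kg.
Tool frame: the origin (TCP) lies at the very end of the fingers, on their centre line; the grasp point (between the pads) lies 19 mm behind it; z points along the fingers, y is the line along which they close (so a half turn about z gives the same grasp; the last joint's range is limited). The gripper opens to 93 mm and grips with 3 to 60 N. Pads are 15 mm wide; open, the fingers measure 128 mm over their backs; the gripper's body (75 mm by 188 mm) begins 65 mm behind the grasp point.
Start: joints at [1.298, 0.116, 1.442, -0, 1.584, -0.038], TCP at [157.045, 656.482, 218.646] pointing down, gripper open.
Joint ranges: [-2.83, 2.83], [-0.83, 2.19], [0.07, 2.5], [-1.14, 4.28], [0.01, 3], [-2.97, 2.97]. Speed limits (rad/s): [1.89, 1.89, 2.22, 3.14, 3.14, 3.14].

INTERFACE

Orientations are given as [roll, pitch, yaw] about the fixed x, y, z axes, in that order (R = Rz(yaw) Ry(pitch) Rx(roll)).
In Python, from rig import arm gives the robot as it stands.
- The arm moves only by the tool send_rows, never from a script. Its argument "increments" is a list that holds one entry, the list of rows, each a list of 6 numbers: the shift along the world's x, y, z as a fraction of full scale, then the turn, a rotation vector about the world's x, y, z as a fraction of full scale. In form: [[[dx, dy, dz, rx, ry, rz], ...]]. A call has exactly 10 rows; each row shifts and turns the commanded pose from where the row before left it; what a row does not reach is not made up. Full scale, the value 1, is 400 mm for a shift and 6 degrees for a turn. A row lasts 1/10 s, in which the tool goes at most 50 mm and 8.59 degrees, less where a joint would pass 70% of its speed; a pose out of reach is approached as far as the arm can. A call with a number of a shift or a turn outside -1 to 1 is refused whole. A call with a gripper value outside its range is refused whole. "fingers" is the opening, from -1 (shut) to 1 (fully open), set as the call begins (left out, the last holds). The fingers move at their own pace and stop on an object; "squeeze" is the grip in N (left out, the last holds). Time passes only in rows, so rows that do not move let the fingers close, or fill a call up. It gives the time, the measured TCP pose, the force, the opening and the grip force at its end, in the units of the state.
- arm.observe(): the state, without advancing time (a new reading comes with each control period).
- arm.capture(name): name is "side" or "top"; returns a dict with "pixels" (420x560x3 uint8, red, green, blue), "z_map" (420x560 float32, mm along the optical axis (not along the pixel's ray), 0 where there is no reading), "K" (3x3 intrinsics, pixels), "D" ([k1, k2, p1, p2, k3] as OpenCV has them; the pictures are not rectified), "extrinsics" (4x4, takes a point from camera to world coordinates). Camera axes: x right, y up, looking along -z (the intrinsics and any distortion apply to the point x, -y, -z); pixel columns grow to the right and rows downward; lengths in mm; the calibration is good to about 2 mm. A picture is of the moment at which its call begins.
- arm.close_job(): hands the job in; it is judged then, once.
The state is a dict: "time_s": time; "joint_pos": joint angles; "qvel": joint speeds; "joint_torque": joint torques, N m; "eef_pos": TCP position; "eef_rot": TCP orientation; "contact_force": force on the tool from outside, world axes, zero at the start; "ft_torque": the same for the moment, N m; "finger_gap": opening from 0.0 (shut) to 1.0 (fully open); "finger_force": force on a finger pad.
Only numpy, scipy, OpenCV 4.12 (cv2) and the standard library are available. Lean on these libraries where they do the work, as an engineer would, in place of code of your own. Each camera call takes 0.05 s, during which the arm holds its last target. There are 200 camera calls.

## Working session

There is one attempt and no reset: what is moved stays moved. The work goes in short steps, Python scripts to look and compute and a tool call to move; the robot and the scene stay as the last step left them, time stands still between calls to the robot, and variables do not carry over. Pictures are saved under pics/ and viewed, at most 10 in all, crops included, and the job is handed in when it is done.

Besides the shell and the picture viewer there is one more tool, called after "Emit:" as name(argument=value, ...), one argument or row to a line, values as JSON. send_rows: Moves the arm, as the interface text tells. Its arguments: {"type":"object","properties":{"increments":{"type":"array","items":{"type":"array","items":{"type":"array","items":{"type":"number","minimum":-1,"maximum":1}}}},"fingers":{"type":"number"},"squeeze":{"type":"number"}},"required":["increments"]}

```bash
mkdir -p pics; cat > h.py <<'E'
import numpy as np, cv2
from rig import arm
def cap(n):
    c=arm.capture(n); return c
def world(c):
    K=np.array(c["K"]);D=np.array(c["D"],float);z=c["z_map"];h,w=z.shape
    u,v=np.meshgrid(np.arange(w),np.arange(h))
    p=cv2.undistortPoints(np.stack([u,v],-1).reshape(-1,1,2).astype(np.float64),K,D).reshape(h,w,2)
    P=np.stack([p[...,0]*z,-p[...,1]*z,-z,np.ones_like(z)],-1)
    W=P@np.array(c["extrinsics"]).T
    W=W[...,:3]; W[z==0]=np.nan
    return W
def ray(c,uv,zp):
    p=cv2.undistortPoints(np.array(uv,float).reshape(-1,1,2),np.array(c["K"]),np.array(c["D"],float)).reshape(-1,2)
    E=np.array(c["extrinsics"]);d=np.c_[p[:,0],-p[:,1],-np.ones(len(p))]@E[:3,:3].T;o=E[:3,3]
    t=(zp-o[2])/d[:,2]; return o+d*t[:,None]
def save(c,n): cv2.imwrite("pics/"+n,c["pixels"][...,::-1])
E
python3 - <<'E'
from h import *
for n in("top","side"):
    c=cap(n);save(c,n+"0.png");E=np.array(c["extrinsics"]);print(n,E.round(2).tolist(),c["K"][0],c["D"],(c["z_map"]==0).mean())
print(arm.observe())
E
```

```text
top [[0.02, 0.99, -0.11, 330.76], [-1.0, 0.03, 0.02, 50.8], [0.02, 0.11, 0.99, 1402.79], [0.0, 0.0, 0.0, 1.0]] [467.95537775   0.         278.08776818] [-0.12526387  0.          0.          0.          0.        ] 0.0038520408163265304
side [[0.94, 0.23, -0.24, 244.83], [-0.33, 0.61, -0.72, -803.21], [-0.02, 0.76, 0.65, 829.09], [0.0, 0.0, 0.0, 1.0]] [431.5382531    0.         274.66353984] [0.005537 0.       0.       0.       0.      ] 0.004030612244897959
{'time_s': 0.1, 'joint_pos': array([ 1.29820284e+00,  1.16430667e-01,  1.44218316e+00,  2.29378909e-05,
        1.58402093e+00, -3.78089551e-02]), 'qvel': array([-0.00029727, -0.00033807, -0.00149375, -0.00071751, -0.00091188,
        0.00085909]), 'joint_torque': array([ 4.24949012e-04, -7.22898674e+01, -6.23873305e+01,  7.81424367e-02,
        2.27173587e-02, -8.48140826e-05]), 'eef_pos': array([156.98556192, 656.30093717, 217.99346804]), 'eef_rot': array([-3.14055215e+00, -6.23115966e-05,  2.90680838e+00]), 'contact_force': array([ 0.73697403, -0.93691913, -0.26828491]), 'ft_torque': array([-0.03293682, -0.05526084, -0.01957766]), 'finger_force': 0.0, 'finger_gap': 0.9987401963217577}
```

View pics/top0.png

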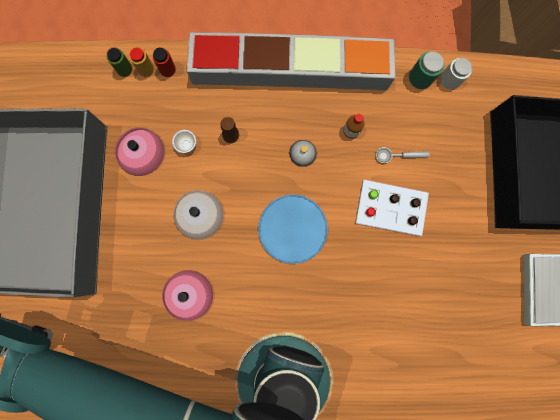

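View pics/side0.png

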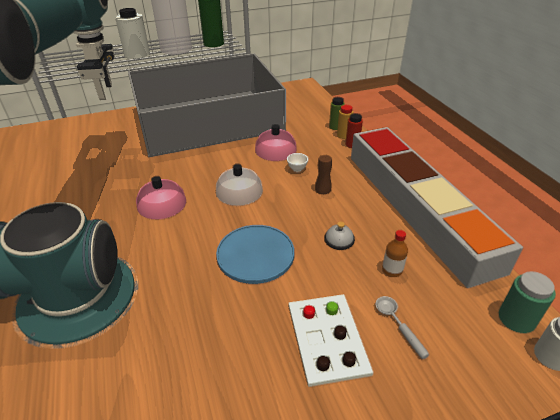

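Top view: tray at (392,208) with red at (371,212), green at (374,195), dark at (395,199), (416,203), (413,221), and the empty pocket at (392,217). The plate is at (293,229) and the bell at (303,152).
Cover candidates are whitish (198,214) with pink ones at (140,150) and (188,295). The whitish one fits, because it is frosted and lies opposite the tray. I'll confirm in a crop and measure.

```bash
cat > meas.py <<'E'
from h import *
def comp(m,near=None):
    n,l,s,ce=cv2.connectedComponentsWithStats(m.astype(np.uint8))
    return [(ce[i],s[i,4],l==i) for i in range(1,n) if s[i,4]>=8]
def bonbons(c,W,show=True):
    hsv=cv2.cvtColor(c["pixels"],cv2.COLOR_RGB2HSV);H,S,V=[hsv[...,i].astype(int) for i in range(3)]
    out={}
    roi=(W[...,0]>300)&(W[...,0]<750)&(W[...,1]<230)&(W[...,1]>-500)&(W[...,2]<45)&(W[...,2]>10)
    for n,m in dict(red=((H<6)|(H>172))&(S>150)&(V>60),green=(H>35)&(H<75)&(S>120)&(V>50),dark=(V<90)&(W[...,2]>18)).items():
        for ce,a,mm in comp(m&roi):
            w=W[mm]; print(n,ce.round(1),a,"W mean",np.nanmean(w,0).round(1),"ray z22",ray(c,ce,22)[0].round(1))
def circ(P):
    A=np.c_[2*P,np.ones(len(P))];s=np.linalg.lstsq(A,(P**2).sum(1),rcond=None)[0];return s[0],s[1],np.sqrt(s[2]+s[0]**2+s[1]**2)
def plate(c,W):
    hsv=cv2.cvtColor(c["pixels"],cv2.COLOR_RGB2HSV);H,S,V=[hsv[...,i].astype(int) for i in range(3)]
    m=(H>95)&(H<120)&(S>80)&(W[...,1]>-450)&(W[...,1]<350)&(W[...,0]>250)&(W[...,2]<30)
    cs=comp(m)
    if not cs: return
    ce,a,mm=max(cs,key=lambda t:t[1])
    k=cv2.findContours(mm.astype(np.uint8),cv2.RETR_EXTERNAL,cv2.CHAIN_APPROX_NONE)[0]
    k=cv2.convexHull(max(k,key=len)).reshape(-1,2)
    print("plate",ce.round(1),a,"circle",np.round(circ(ray(c,k,14)[:,:2]),1),"zmed",np.nanmedian(W[mm][:,2]))
E
python3 - <<'E'
from meas import *
for n,cov,bell in(("top",(198,214),(303,152)),("side",(239,185),(340,233))):
    c=cap(n);W=world(c);print(n);bonbons(c,W);plate(c,W)
    g=c["pixels"].max(2)
    u,v=np.meshgrid(np.arange(560),np.arange(420))
    m=(abs(u-cov[0])<25)&(abs(v-cov[1])<25)&(g<70)&(W[...,2]>60)&(W[...,2]<110)
    print("knob",u[m].mean(),v[m].mean(),m.sum(),np.nanmean(W[m],0).round(1),W[m][:,2].max(), "top",ray(c,[[u[m].mean(),v[m].mean()]],88).round(1))
    m=(abs(u-cov[0])<40)&(abs(v-cov[1])<40)&(W[...,2]>5)&(W[...,2]<68)
    for lo,hi in((20,40),(40,55)):
        mm=m&(W[...,2]>lo)&(W[...,2]<hi);print("cover band",lo,np.round(circ(W[mm][:,:2]),1),mm.sum())
    mm=m&(W[...,2]>60);print("cover top",np.nanmean(W[mm],0).round(1),mm.sum())
    hsv=cv2.cvtColor(c["pixels"],cv2.COLOR_RGB2HSV)
    m=(abs(u-bell[0])<15)&(abs(v-bell[1])<18)&(hsv[...,1]>110)&(W[...,2]>44)&(W[...,2]<70)
    print("bell brass",u[m].mean(),v[m].mean(),m.sum(),np.nanmean(W[m],0).round(1),ray(c,[[u[m].mean(),v[m].mean()]],56).round(1))
    m=(abs(u-bell[0])<20)&(abs(v-bell[1])<20)&(W[...,2]>10)&(W[...,2]<36);print("bell dome",np.round(circ(W[m&(W[...,2]<25)][:,:2]),1),m.sum())
    # tray white
    m=(hsv[...,1]<50)&(hsv[...,2]>150)&(W[...,2]>5)&(W[...,2]<20)&(W[...,1]<0)&(W[...,1]>-450)
    q=max(comp(m),key=lambda t:t[1]);k=cv2.findContours(q[2].astype(np.uint8),0,1)[0];k=max(k,key=len).reshape(-1,2)
    P=ray(c,k,12)[:,:2].astype(np.float32);print("tray",cv2.minAreaRect(P))
    x,y=(cov[0]-85,cov[1]-85)if n=="top" else(120,100)
    crop=cv2.resize(c["pixels"][max(y,0):y+185,x:x+190,::-1],None,fx=2,fy=2);cv2.imwrite(f"pics/c_{n}.png",crop)
a=cv2.imread("pics/c_top.png");b=cv2.imread("pics/c_side.png");cv2.imwrite("pics/crop1.png",np.hstack([a,b]))
E
```

```text
top
red [370.3 211.6] 55 W mean [ 506.4 -245.5   26.2] ray z22 [ 507.  -246.4   22. ]
green [373. 194.] 60 W mean [ 559.9 -253.9   25.8] ray z22 [ 560.5 -254.8   22. ]
dark [230.9 136.8] 85 W mean [722.3 177.9  32.5] ray z22 [725.3 178.9  22. ]
dark [352.  135.1] 21 W mean [ 738.9 -189.1   30.5] ray z22 [ 741.4 -190.6   22. ]
dark [394.4 198.1] 56 W mean [ 549.3 -319.3   26.1] ray z22 [ 549.9 -320.4   22. ]
dark [415.1 202.5] 63 W mean [ 537.9 -383.3   25.3] ray z22 [ 538.4 -384.4   22. ]
dark [412.6 220.1] 58 W mean [ 484.2 -374.7   25.5] ray z22 [ 484.6 -375.8   22. ]
plate [292.5 228.9] 3629 circle [451.  -14.3 101.5] zmed 9.772415180087592
knob 194.04054054054055 211.43243243243242 74 [485.7 268.3  93.7] 100.25771330508928 top [[486.3 269.2  88. ]]
cover band 20 [486.8 269.5  68.4] 338
cover band 40 [486.4 269.6  57.9] 537
cover top [485.1 268.4  64.1] 534
bell brass 303.7241379310345 148.58620689655172 29 [685.3 -40.8  56.5] [[685.4 -40.8  56. ]]
bell dome [684.5 -40.4  34.8] 376
tray ((522.8699951171875, -316.2336120605469), (206.40188598632812, 135.3832244873047), 80.712135314
[... 399 characters left out ...]
0.4 -327.1   22. ]
dark [349.  357.4] 125 W mean [ 538.2 -393.6   25.5] ray z22 [ 539.5 -391.9   22. ]
dark [322.9 361.6] 126 W mean [ 484.  -383.9   25.5] ray z22 [ 485.  -382.1   22. ]
plate [255.1 254.1] 3511 circle [451.2 -26.2 104. ] zmed 9.432503755112066
knob 237.1290322580645 169.6021505376344 93 [487.6 259.1  84.3] 97.66699135535009 top [[486.4 253.8  88. ]]
cover band 20 [519.4 337.9 136.1] 478
cover band 40 [528.  336.3 124.5] 392
cover top [486.2 255.8  63.6] 279
bell brass 340.5 223.94736842105263 38 [686.5 -46.2  56.4] [[686.7 -45.8  56. ]]
bell dome [686.2 -45.2  34.4] 396
tray ((523.3153686523438, -321.67681884765625), (206.1460418701172, 134.6542510986328), 80.2515869140625)
```

View pics/crop1.png

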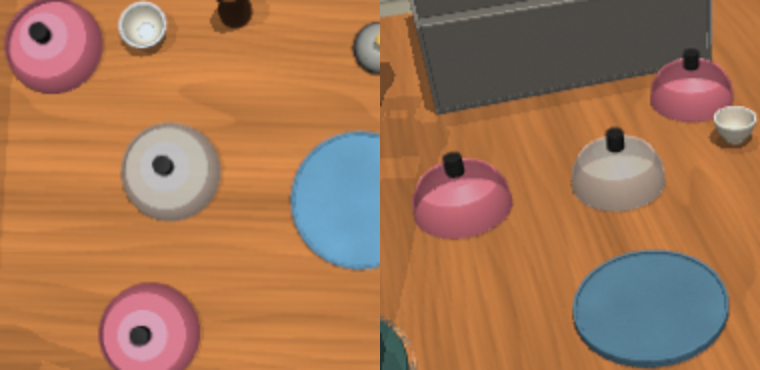

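The crop shows the whitish frosted dome with the black knob, top (198,214) and side (239,185), between the two pink ones, so that is the cover. Now heading for the red bonbon.

Emit:
send_rows(
  increments=[
    [[0.04,-0.1,0,0,0,0.06],[0.04,-0.1,0,0,0,0.06],[0.04,-0.1,0,0,0,0.06],[0.04,-0.1,0,0,0,0.06],[0.04,-0.1,0,0,0,0.06],[0.04,-0.1,0,0,0,0.06],[0.04,-0.1,0,0,0,0.06],[0.04,-0.1,0,0,0,0.06],[0.04,-0.1,0,0,0,0.06],[0.04,-0.1,0,0,0,0.06]],
  ],
  fingers=0.2,
  squeeze=8,
)

```text
time_s: 1.2
eef_pos: [317.1, 254.9, 218.7]
eef_rot: [3.141, 0.0, 2.97]
contact_force: [1.1, 1.1, -0.4]
finger_gap: 0.599
finger_force: 0.0
```

Emit:
send_rows(
  increments=[
    [[0.05,-0.11,0,0,0,0],[0.05,-0.11,0,0,0,0],[0.05,-0.11,0,0,0,0],[0.05,-0.11,0,0,0,0],[0.05,-0.11,0,0,0,0],[0.05,-0.11,0,0,0,0],[0.05,-0.11,-0.03,0,0,0],[0.05,-0.11,-0.03,0,0,0],[0.05,-0.11,-0.03,0,0,0],[0,-0.11,-0.03,0,0,0]],
  ],
)

```text
time_s: 2.2
eef_pos: [498.0, -185.6, 169.7]
eef_rot: [3.141, -0.0, 2.97]
contact_force: [1.7, 0.3, 0.1]
finger_gap: 0.599
finger_force: 0.0
```

Emit:
send_rows(
  increments=[
    [[0.01,-0.08,-0.05,0,0,0],[0.01,-0.07,-0.05,0,0,0],[0,0,-0.05,0,0,0],[0,0,-0.05,0,0,0],[0,0,-0.05,0,0,0],[0,0,0,0,0,0],[0,0,0,0,0,0],[0,0,0,0,0,0],[0,0,0,0,0,0],[0,0,0,0,0,0]],
  ],
)

```text
time_s: 3.2
eef_pos: [505.4, -243.6, 71.5]
eef_rot: [-3.141, 0.001, 2.97]
contact_force: [0.4, 0.2, 0.6]
finger_gap: 0.601
finger_force: 0.0
```

```bash
python3 - <<'E'
from meas import *
s=arm.observe();print(s["eef_pos"],s["finger_gap"])
c=cap("side");W=world(c)
# expected fingertip pixels
p=s["eef_pos"];yaw=s["eef_rot"][2];ax=np.array([np.sin(yaw),-np.cos(yaw),0])
E=np.linalg.inv(np.array(c["extrinsics"]))
def proj(P):
    q=(np.c_[P,np.ones(len(P))]@E.T)[:,:3]*[1,-1,-1]
    return cv2.projectPoints(q,np.zeros(3),np.zeros(3),np.array(c["K"]),np.array(c["D"],float))[0].reshape(-1,2)
uv=proj(np.array([p-ax*28,p+ax*28,p-ax*45.5,p+ax*45.5,p]));print(uv.round(1))
bonbons(c,W)
im=c["pixels"][...,::-1].copy();im=cv2.resize(im[220:390,220:400],None,fx=4,fy=4,interpolation=cv2.INTER_NEAREST)
for a in uv: cv2.circle(im,tuple(int(round(t)) for t in (a-[220,220]+.5)*4),3,(255,0,255),-1)
cv2.imwrite("pics/s1.png",cv2.resize(im,(635,600)))
E
```

```text
[ 505.35966463 -243.61858901   71.47929324] 0.6012134648129989
[[309.6 303.5]
 [303.9 283.9]
 [311.5 310. ]
 [302.3 278.1]
 [306.7 293.5]]
red [308.8 311.7] 99 W mean [ 506.3 -257.9   22.9] ray z22 [ 506.6 -257.3   22. ]
green [331.8 307.6] 112 W mean [ 560.2 -265.4   22.9] ray z22 [ 560.5 -264.8   22. ]
dark [339.3 229.2] 10 W mean [683.6 -47.9  39.7] ray z22 [693.5 -30.9  22. ]
dark [340.1 330.8] 105 W mean [ 549.5 -329.2   25.1] ray z22 [ 550.7 -327.4   22. ]
dark [349.  357.5] 125 W mean [ 538.3 -393.7   25.4] ray z22 [ 539.5 -391.9   22. ]
dark [322.9 361.6] 126 W mean [ 483.9 -383.9   25.5] ray z22 [ 485.  -382.1   22. ]
```

View pics/s1.png

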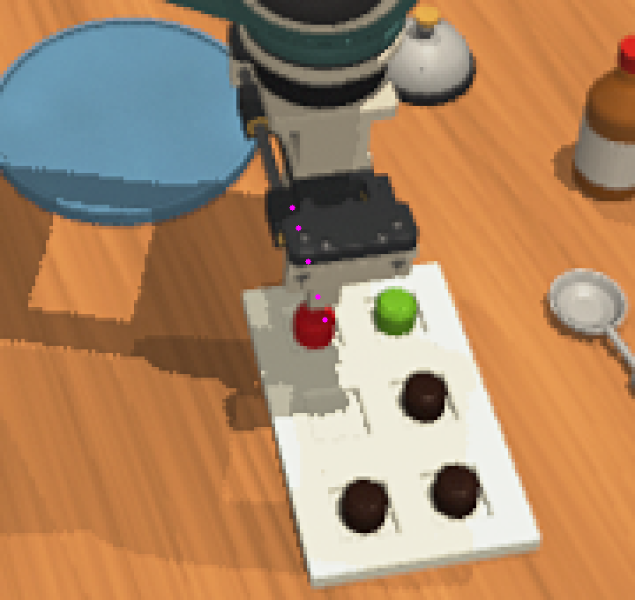

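```bash
python3 - <<'E'
from meas import *
s=arm.observe();p=s["eef_pos"]
c=cap("side");W=world(c)
d=W-p; yaw=s["eef_rot"][2];ax=np.array([np.sin(yaw),-np.cos(yaw),0]);bx=np.array([-ax[1],ax[0],0])
a=d@ax;b=d@bx;h=d[...,2]
m=(abs(b)<25)&(abs(a)<90)&(h>-8)&(h<45)
for r in np.argwhere(m): pass
v,u=np.nonzero(m)
for i in np.lexsort((u,v))[:]:
    print(u[i],v[i],"a%.1f b%.1f h%.1f"%(a[v[i],u[i]],b[v[i],u[i]],h[v[i],u[i]]),end="; ") if h[v[i],u[i]]<30 else None
t=cap("top");Wt=world(t)
print();bonbons(t,Wt)
d=Wt-p;a=d@ax;b=d@bx
m=(d[...,2]>60)&(abs(a)<130)&(abs(b)<130)
print("top gripper",m.sum(),np.nanmean(a[m]),np.nanmin(a[m]),np.nanmax(a[m]),np.nanmin(b[m]),np.nanmax(b[m]))
E
```

```text
313 301 a-45.2 b-2.3 h29.8; 315 301 a-43.7 b-7.1 h26.9; 316 301 a-43.4 b-9.4 h26.0; 307 302 a-39.2 b8.9 h21.6; 308 302 a-43.7 b8.0 h26.9; 309 302 a-43.7 b5.8 h26.5; 310 302 a-44.1 b3.7 h26.6; 311 302 a-44.7 b1.7 h26.8; 312 302 a-44.4 b-0.5 h26.0; 313 302 a-43.5 b-3.0 h24.2; 314 302 a-45.1 b-4.7 h25.9; 315 302 a-44.3 b-7.1 h24.3; 306 303 a-31.3 b8.9 h8.2; 307 303 a-37.8 b8.4 h16.3; 308 303 a-43.8 b7.9 h23.7; 309 303 a-45.1 b6.1 h25.0; 310 303 a-41.8 b3.0 h20.1; 311 303 a-43.5 b1.3 h21.9; 312 303 a-43.5 b-0.9 h21.3; 313 303 a-42.8 b-3.3 h19.9; 314 303 a-43.2 b-5.4 h19.9; 315 303 a-43.2 b-7.6 h19.4; 306 304 a-30.7 b8.6 h3.9; 307 304 a-37.2 b8.1 h12.1; 308 304 a-43.5 b7.7 h20.0; 309 304 a-43.0 b5.3 h18.7; 310 304 a-44.2 b3.5 h19.9; 311 304 a-43.8 b1.2 h18.8; 312 304 a-42.5 b-1.4 h16.5; 313 304 a-42.3 b-3.6 h15.8; 314 304 a-44.2 b-5.2 h17.9; 315 304 a-44.5 b-7.4 h17.7; 307 305 a-37.9 b8.2 h9.6; 308 305 a-43.8 b7.6 h16.9; 309 305 a-44.5 b5.7 h17.4; 310 305 a-44.3 b3.4 h16.6; 311 305 a-43.6 b1.0 h15.2; 312 305 a-44.0 b-1.1 h15.2; 313 305 a-43.7 b-3.4 h14.2; 314 305 a-41.8 b-6.1 h11.1; 315 305 a-43.7 b-7.7 h13.3; 307 306 a-39.1 b8.4 h7.7; 308 306 a-43.2 b7.4 h12.8; 309 306 a-41.7 b4.7 h10.2; 310 306 a-45.6 b3.6 h14.8; 311 306 a-42.7 b0.6 h10.5; 312 306 a-42.8 b-1.5 h10.1; 313 306 a-42.7 b-3.8 h9.5; 314 306 a-43.7 b-5.7 h10.3; 
dark [230.6 136.8] 77 W mean [722.1 178.7  32.5] ray z22 [725.1 179.6  22. ]
top gripper 5371 26.331961519821718 -74.40208009668568 117.97681193900326 -68.2416166404672 129.99882972973148
```

Fingers in the side view: the near tip is at about (311,306), within 2 mm of the expected place, so I trust the side camera (tray centre y ≈ -322, red at about (507,-252)). Descending.

Emit:
send_rows(
  increments=[
    [[0.004,-0.021,0,0,0,0],[0,0,-0.03,0,0,0],[0,0,-0.03,0,0,0],[0,0,-0.03,0,0,0],[0,0,-0.03,0,0,0],[0,0,-0.02,0,0,0],[0,0,0,0,0,0],[0,0,0,0,0,0],[0,0,0,0,0,0],[0,0,0,0,0,0]],
  ],
)

```text
time_s: 4.35
eef_pos: [506.8, -252.0, 15.0]
eef_rot: [-3.141, 0.0, 2.97]
contact_force: [0.5, -0.2, -0.0]
finger_gap: 0.6
finger_force: 0.0
```

```bash
python3 - <<'E'
from meas import *
s=arm.observe();print(s["eef_pos"],s["contact_force"])
c=cap("side");W=world(c);bonbons(c,W)
im=cv2.resize(c["pixels"][270:350,260:370,::-1],None,fx=6,fy=6,interpolation=cv2.INTER_NEAREST);cv2.imwrite("pics/s2.png",im)
E
```

```text
[ 506.80475919 -251.95740014   14.95574034] [ 0.50379776 -0.24157038 -0.0465132 ]
dark [340.  330.8] 106 W mean [ 549.3 -329.2   25.2] ray z22 [ 550.5 -327.3   22. ]
dark [349.  357.5] 124 W mean [ 538.1 -393.7   25.4] ray z22 [ 539.3 -391.9   22. ]
dark [322.9 361.6] 124 W mean [ 484.  -383.8   25.4] ray z22 [ 485.  -382.1   22. ]
```

View pics/s2.png

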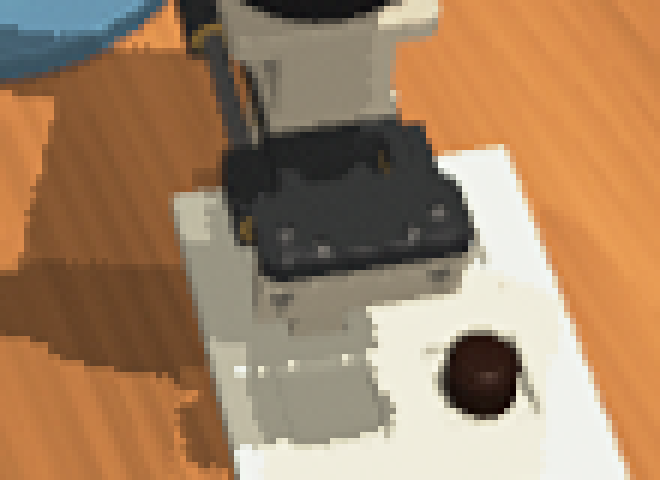

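The fingers straddle the red bonbon, which is now hidden, and the near finger tip at crop (315,325) stands just short of the empty pocket. Closing softly.

Emit:
send_rows(
  increments=[
    [[0,0,0,0,0,0],[0,0,0,0,0,0],[0,0,0,0,0,0],[0,0,0,0,0,0],[0,0,0,0,0,0],[0,0,0,0,0,0],[0,0,0,0,0,0],[0,0,0,0,0,0],[0,0,0,0,0,0],[0,0,0,0,0,0]],
  ],
  fingers=-0.6,
  squeeze=4,
)

```text
time_s: 5.4
eef_pos: [506.6, -251.9, 14.7]
eef_rot: [3.142, -0.0, 2.97]
contact_force: [-0.2, 1.5, 1.8]
finger_gap: 0.298
finger_force: 4.0
```

Emit:
send_rows(
  increments=[
    [[0,0,0,0,0,0],[0,0,0,0,0,0],[0,0,0,0,0,0],[0,0,0.02,0,0,0],[0,0,0.04,0,0,0],[0,0,0.05,0,0,0],[0,0,0.05,0,0,0],[0,0,0.05,0,0,0],[0,0,0,0,0,0],[0,0,0,0,0,0]],
  ],
  squeeze=8,
)

```text
time_s: 6.4
eef_pos: [506.8, -252.0, 99.4]
eef_rot: [-3.141, 0.001, 2.97]
contact_force: [0.0, -0.1, 0.1]
finger_gap: 0.292
finger_force: 8.0
```

```bash
cat > pl.py <<'E'
from meas import *
def plate2(c,W):
    hsv=cv2.cvtColor(c["pixels"],cv2.COLOR_RGB2HSV);H,S,V=[hsv[...,i].astype(int) for i in range(3)]
    m=(H>95)&(H<120)&(S>80)&(abs(W[...,0]-451)<140)&(abs(W[...,1]+20)<140)
    for lo,hi in((7,19),):
        P=W[m&(W[...,2]>lo)&(W[...,2]<hi)][:,:2]
        hull=cv2.convexHull(P.astype(np.float32)).reshape(-1,2)
        print("plate",lo,"enc",np.round(np.r_[cv2.minEnclosingCircle(hull)[0],cv2.minEnclosingCircle(hull)[1]],1),"fit",np.round(circ(hull.astype(float)),1),"mean",P.mean(0).round(1), "extent",P.min(0).round(1),P.max(0).round(1))
if __name__=="__main__":
    s=arm.observe();print(s["eef_pos"],s["finger_gap"])
    for n in("top","side"):
        c=cap(n);W=world(c);print(n);plate2(c,W);bonbons(c,W)
    save(c,"s3.png")
E
python3 pl.py
```

```text
[ 506.81665441 -252.00323792   99.37419205] 0.292102164100107
top
plate 7 enc [451.  -14.7 102.3] fit [451.2 -14.4 101.2] mean [450.4 -14. ] extent [ 351.5 -115.1] [553.1  86.2]
dark [230.4 137.3] 73 W mean [720.9 179.4  31.7] ray z22 [723.7 180.3  22. ]
side
plate 7 enc [453.  -19.2 104.1] fit [452.6 -20.2 102.4] mean [449.8 -24.6] extent [ 350.2 -122.6] [553.5  83.1]
green [331.8 307.6] 112 W mean [ 559.9 -265.4   23. ] ray z22 [ 560.4 -264.8   22. ]
dark [339.3 229.2] 10 W mean [683.6 -47.9  39.7] ray z22 [693.5 -30.9  22. ]
dark [339.9 330.6] 101 W mean [ 549.3 -328.7   25.4] ray z22 [ 550.6 -326.7   22. ]
dark [349.  357.5] 124 W mean [ 538.3 -393.6   25.3] ray z22 [ 539.5 -391.9   22. ]
dark [322.8 361.5] 124 W mean [ 483.9 -383.5   25.3] ray z22 [ 484.8 -381.9   22. ]
```

Emit:
send_rows(
  increments=[
    [[-0.026,0.0725,0,0,0,0],[-0.026,0.0725,0,0,0,0],[-0.026,0.0725,0,0,0,0],[-0.026,0.0725,0,0,0,0],[-0.026,0.0725,0,0,0,0],[-0.026,0.0725,0,0,0,0],[-0.026,0.0725,0,0,0,0],[-0.026,0.0725,0,0,0,0],[0,0,-0.05,0,0,0],[0,0,-0.05,0,0,0]],
  ],
)

```text
time_s: 7.5
eef_pos: [423.2, -19.1, 57.9]
eef_rot: [3.142, 0.001, 2.971]
contact_force: [-0.9, -0.9, -0.3]
finger_gap: 0.291
finger_force: 8.0
```

Emit:
send_rows(
  increments=[
    [[0,0,-0.05,0,0,0],[0,0,-0.03,0,0,0],[0,0,-0.01,0,0,0],[0,0,-0.005,0,0,0],[0,0,0,0,0,0],[0,0,0,0,0,0],[0,0,0,0,0,0],[0,0,0,0,0,0],[0,0,0,0,0,0],[0,0,0,0,0,0]],
  ],
)

```text
time_s: 8.5
eef_pos: [423.5, -19.9, 20.7]
eef_rot: [-3.142, 0.0, 2.97]
contact_force: [0.1, -0.4, -0.4]
finger_gap: 0.294
finger_force: 8.0
```

```bash
python3 - <<'E'
from meas import *
s=arm.observe();print(s["eef_pos"],s["contact_force"],s["finger_gap"])
c=cap("side")
cv2.imwrite("pics/s4.png",cv2.resize(c["pixels"][190:300,180:320,::-1],None,fx=5,fy=5,interpolation=cv2.INTER_NEAREST))
E
```

```text
[423.46758721 -19.92623914  20.73936076] [ 0.11723757 -0.39744559 -0.4082382 ] 0.29376699086421004
```

View pics/s4.png

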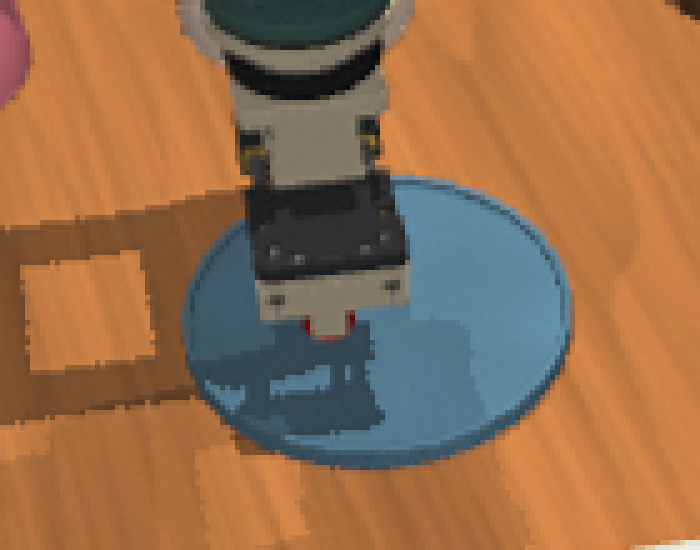

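The red bonbon sits between the fingers at crop (330,325), just over the plate. Lowering in small steps.

Emit:
send_rows(
  increments=[
    [[0,0,-0.002,0,0,0],[0,0,-0.002,0,0,0],[0,0,0,0,0,0],[0,0,0,0,0,0],[0,0,0,0,0,0],[0,0,0,0,0,0],[0,0,0,0,0,0],[0,0,0,0,0,0],[0,0,0,0,0,0],[0,0,0,0,0,0]],
  ],
)

```text
time_s: 9.55
eef_pos: [423.5, -19.9, 19.0]
eef_rot: [3.142, -0.0, 2.97]
contact_force: [-0.2, 0.8, 0.3]
finger_gap: 0.29
finger_force: 8.0
```

Emit:
send_rows(
  increments=[
    [[0,0,-0.002,0,0,0],[0,0,0,0,0,0],[0,0,0,0,0,0],[0,0,0,0,0,0],[0,0,0,0,0,0],[0,0,0,0,0,0],[0,0,0,0,0,0],[0,0,0,0,0,0],[0,0,0,0,0,0],[0,0,0,0,0,0]],
  ],
)

```text
time_s: 10.55
eef_pos: [423.6, -20.0, 18.6]
eef_rot: [3.142, 0.0, 2.97]
contact_force: [-1.6, -0.0, 4.7]
finger_gap: 0.297
finger_force: 8.0
```

Emit:
send_rows(
  increments=[
    [[0,0,0,0,0,0],[0,0,0,0,0,0],[0,0,0,0,0,0],[0,0,0,0,0,0],[0,0,0,0,0,0],[0,0,0.02,0,0,0],[0,0,0.05,0,0,0],[0,0,0.05,0,0,0],[0,0,0.05,0,0,0],[0,0,0.02,0,0,0]],
  ],
  fingers=0.2,
)

```text
time_s: 11.55
eef_pos: [424.2, -20.0, 96.6]
eef_rot: [3.141, 0.003, 2.97]
contact_force: [-0.4, 0.4, -0.9]
finger_gap: 0.602
finger_force: 0.0
```

Emit:
send_rows(
  increments=[
    [[0.049,-0.086,0,0,0,0],[0.049,-0.086,0,0,0,0],[0.049,-0.086,0,0,0,0],[0.049,-0.086,0,0,0,0],[0.049,-0.086,0,0,0,0],[0.049,-0.086,0,0,0,0],[0.049,-0.086,0,0,0,0],[0,0,-0.03,0,0,0],[0,0,0,0,0,0],[0,0,0,0,0,0]],
  ],
)

```text
time_s: 12.55
eef_pos: [560.1, -259.9, 81.7]
eef_rot: [3.141, -0.001, 2.97]
contact_force: [-0.1, 1.0, -0.1]
finger_gap: 0.604
finger_force: 0.0
```

```bash
python3 pl.py
```

```text
[ 560.07817547 -259.93973792   81.72936332] 0.6040937407644561
top
plate 7 enc [451.2 -14.5 102.3] fit [451.3 -14.2 101.3] mean [451.3 -14.2] extent [ 351.4 -114.8] [552.4  86.1]
red [293.6 237.6] 57 W mean [423.1 -17.2  29.9] ray z22 [423.6 -17.6  22. ]
dark [230.6 137.1] 73 W mean [721.3 178.7  32.3] ray z22 [724.3 179.7  22. ]
dark [393.  200.1] 18 W mean [ 543.3 -314.7   26.3] ray z22 [ 543.9 -315.9   22. ]
side
plate 7 enc [452.6 -20.6 103.6] fit [452.9 -20.6 102.4] mean [451.5 -26.2] extent [ 350.1 -123.9] [554.6  83. ]
red [245.3 252.2] 95 W mean [424.2 -27.8  24.8] ray z22 [424.8 -25.1  22. ]
green [331.8 307.6] 114 W mean [ 560.  -265.4   22.9] ray z22 [ 560.4 -264.8   22. ]
dark [339.8 330.6] 112 W mean [ 549.3 -328.5   25. ] ray z22 [ 550.4 -326.8   22. ]
dark [349.  357.4] 125 W mean [ 538.2 -393.7   25.5] ray z22 [ 539.5 -391.9   22. ]
dark [323.  361.6] 125 W mean [ 484.  -384.1   25.7] ray z22 [ 485.1 -382.2   22. ]
```

Emit:
send_rows(
  increments=[
    [[0.001,0,-0.05,0,0,0],[0,0,-0.05,0,0,0],[0,0,-0.04,0,0,0],[0,0,-0.02,0,0,0],[0,0,-0.007,0,0,0],[0,0,0,0,0,0],[0,0,0,0,0,0],[0,0,0,0,0,0],[0,0,0,0,0,0],[0,0,0,0,0,0]],
  ],
)

```text
time_s: 13.65
eef_pos: [561.2, -260.8, 15.8]
eef_rot: [-3.141, 0.0, 2.97]
contact_force: [1.5, -0.1, 0.2]
finger_gap: 0.601
finger_force: 0.0
```

Emit:
send_rows(
  increments=[
    [[0,0,0,0,0,0],[0,0,0,0,0,0],[0,0,0,0,0,0],[0,0,0,0,0,0],[0,0,0,0,0,0],[0,0,0,0,0,0],[0,0,0,0,0,0],[0,0,0,0,0,0],[0,0,0,0,0,0],[0,0,0,0,0,0]],
  ],
  fingers=-0.6,
  squeeze=4,
)

```text
time_s: 14.65
eef_pos: [561.0, -260.7, 15.4]
eef_rot: [-3.142, -0.0, 2.97]
contact_force: [-0.7, -0.3, -0.2]
finger_gap: 0.296
finger_force: 4.0
```

Emit:
send_rows(
  increments=[
    [[0,0,0,0,0,0],[0,0,0,0,0,0],[0,0,0,0,0,0],[0,0,0.02,0,0,0],[0,0,0.04,0,0,0],[0,0,0.05,0,0,0],[0,0,0.05,0,0,0],[0,0,0.05,0,0,0],[0,0,0,0,0,0],[0,0,0,0,0,0]],
  ],
  squeeze=8,
)

```text
time_s: 15.65
eef_pos: [561.2, -260.8, 100.3]
eef_rot: [-3.141, 0.001, 2.97]
contact_force: [-0.0, -0.1, -0.2]
finger_gap: 0.292
finger_force: 8.0
```

Emit:
send_rows(
  increments=[
    [[-0.0256,0.0755,0,0,0,0],[-0.0256,0.0755,0,0,0,0],[-0.0256,0.0755,0,0,0,0],[-0.0256,0.0755,0,0,0,0],[-0.0256,0.0755,0,0,0,0],[-0.0256,0.0755,0,0,0,0],[-0.0256,0.0755,0,0,0,0],[-0.0256,0.0755,0,0,0,0],[0,0,-0.05,0,0,0],[0,0,-0.05,0,0,0]],
  ],
)

```text
time_s: 16.65
eef_pos: [478.8, -18.2, 58.7]
eef_rot: [3.142, 0.0, 2.971]
contact_force: [-0.5, 0.1, -0.7]
finger_gap: 0.296
finger_force: 8.0
```

Emit:
send_rows(
  increments=[
    [[0,0,-0.05,0,0,0],[0,0,-0.03,0,0,0],[0,0,-0.01,0,0,0],[0,0,-0.005,0,0,0],[0,0,0,0,0,0],[0,0,-0.001,0,0,0],[0,0,0,0,0,0],[0,0,0,0,0,0],[0,0,0,0,0,0],[0,0,0,0,0,0]],
  ],
)

```text
time_s: 17.65
eef_pos: [479.2, -19.1, 21.1]
eef_rot: [-3.142, 0.0, 2.97]
contact_force: [0.2, 0.8, -0.3]
finger_gap: 0.298
finger_force: 8.0
```

Emit:
send_rows(
  increments=[
    [[0,0,-0.002,0,0,0],[0,0,-0.002,0,0,0],[0,0,-0.001,0,0,0],[0,0,0,0,0,0],[0,0,0,0,0,0],[0,0,0,0,0,0],[0,0,0,0,0,0],[0,0,0,0,0,0],[0,0,0,0,0,0],[0,0,0,0,0,0]],
  ],
)

```text
time_s: 18.65
eef_pos: [479.2, -19.1, 19.3]
eef_rot: [-3.142, 0.0, 2.97]
contact_force: [-2.8, -0.4, 5.0]
finger_gap: 0.296
finger_force: 8.0
```

Emit:
send_rows(
  increments=[
    [[0,0,0,0,0,0],[0,0,0,0,0,0],[0,0,0,0,0,0],[0,0,0,0,0,0],[0,0,0,0,0,0],[0,0,0.02,0,0,0],[0,0,0.07,0,0,0],[0,0,0.07,0,0,0],[0,0,0.07,0,0,0],[0,0,0.07,0,0,0]],
  ],
  fingers=0.2,
)

```text
time_s: 19.65
eef_pos: [479.0, -19.1, 140.9]
eef_rot: [3.142, 0.001, 2.97]
contact_force: [0.2, 0.4, -1.4]
finger_gap: 0.598
finger_force: 0.0
```

Emit:
send_rows(
  increments=[
    [[0.002,0.09,0,0,0,0],[0.002,0.09,0,0,0,0],[0.002,0.09,0,0,0,0],[0.002,0.09,0,0,0,0],[0.002,0.09,0,0,0,0],[0.002,0.09,0,0,0,0],[0.002,0.09,0,0,0,0],[0.002,0.09,0,0,0,0],[0,0,0,0,0,0],[0,0,0,0,0,0]],
  ],
)

```text
time_s: 20.65
eef_pos: [485.4, 269.3, 139.3]
eef_rot: [-3.141, -0.0, 2.971]
contact_force: [0.3, -0.7, 0.7]
finger_gap: 0.602
finger_force: 0.0
```

```bash
python3 pl.py; python3 - <<'E'
from meas import *
c=cap("side");cv2.imwrite("pics/s5.png",cv2.resize(c["pixels"][80:380,170:400,::-1],None,fx=2,fy=2))
E
```

```text
[485.35484783 269.2594343  139.29846161] 0.6017783666962389
top
plate 7 enc [451.3 -14.2 102.1] fit [451.1 -14.2 101.2] mean [450.3 -13.2] extent [ 351.4 -114.9] [552.6  86.1]
red [293.7 237.6] 58 W mean [423.  -17.3  30.3] ray z22 [423.6 -17.7  22. ]
green [293.6 219.1] 59 W mean [478.  -16.2  30.1] ray z22 [478.8 -16.6  22. ]
dark [230.4 137. ] 76 W mean [721.9 179.5  31.8] ray z22 [724.7 180.4  22. ]
dark [394.5 198.2] 50 W mean [ 549.2 -319.7   25.5] ray z22 [ 549.8 -320.6   22. ]
dark [415.3 202.5] 60 W mean [ 537.9 -383.8   25.6] ray z22 [ 538.5 -384.9   22. ]
dark [412.5 220.2] 55 W mean [ 483.8 -374.6   25.6] ray z22 [ 484.2 -375.7   22. ]
side
plate 7 enc [453.  -19.9 103.7] fit [452.7 -20.2 102.5] mean [450.6 -26.3] extent [ 350.2 -123.5] [555.2  82.7]
red [245.2 252.2] 98 W mean [424.1 -28.   24.8] ray z22 [424.7 -25.3  22. ]
green [265.3 246.9] 91 W mean [479.5 -27.6  24.6] ray z22 [480.3 -25.   22. ]
dark [322.1 184.2] 107 W mean [728.7 163.6  31.8] ray z22 [734.7 175.5  22. ]
dark [339.4 229. ] 14 W mean [684.5 -46.9  39.3] ray z22 [694.2 -30.3  22. ]
dark [339.9 330.6] 104 W mean [ 549.2 -328.7   25.2] ray z22 [ 550.4 -326.9   22. ]
dark [349.1 357.4] 124 W mean [ 538.4 -393.7   25.5] ray z22 [ 539.7 -391.9   22. ]
dark [322.8 361.6] 127 W mean [ 483.7 -383.7   25.4] ray z22 [ 484.7 -382.    22. ]
```

View pics/s5.png

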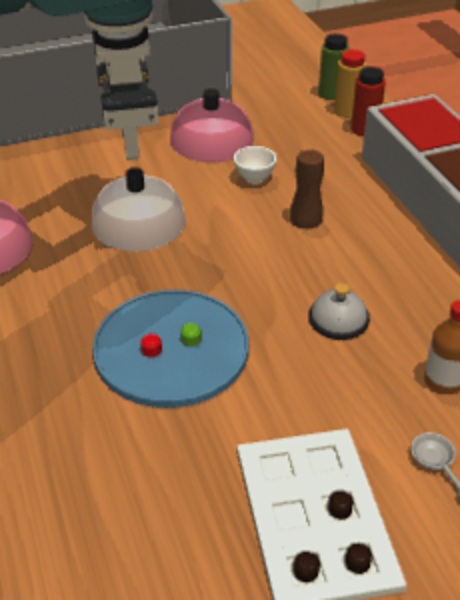

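Both bonbons stand upright on the plate, at crop (151,345) and (190,335). The gripper is over the clear cover's knob at (136,180).

Emit:
send_rows(
  increments=[
    [[0.003,-0.002,-0.05,0,0,0],[0,0,-0.04,0,0,0],[0,0,-0.03,0,0,0],[0,0,-0.03,0,0,0],[0,0,-0.02,0,0,0],[0,0,0,0,0,0],[0,0,0,0,0,0],[0,0,0,0,0,0],[0,0,0,0,0,0],[0,0,0,0,0,0]],
  ],
)

```text
time_s: 21.8
eef_pos: [486.9, 268.2, 71.4]
eef_rot: [3.141, 0.0, 2.97]
contact_force: [-0.6, -0.9, -0.8]
finger_gap: 0.595
finger_force: 0.0
```

Emit:
send_rows(
  increments=[
    [[0,0,0,0,0,0],[0,0,0,0,0,0],[0,0,0,0,0,0],[0,0,0,0,0,0],[0,0,0,0,0,0],[0,0,0,0,0,0],[0,0,0,0,0,0],[0,0,0,0,0,0],[0,0,0,0,0,0],[0,0,0,0,0,0]],
  ],
  fingers=-0.6,
  squeeze=5,
)

```text
time_s: 22.8
eef_pos: [486.7, 268.1, 71.0]
eef_rot: [-3.142, -0.0, 2.97]
contact_force: [0.1, -1.4, 0.6]
finger_gap: 0.304
finger_force: 5.0
```

Gripped the knob (28 mm). Squeezing harder, then lifting.

Emit:
send_rows(
  increments=[
    [[0,0,0,0,0,0],[0,0,0,0,0,0],[0,0,0,0,0,0],[0,0,0.01,0,0,0],[0,0,0.03,0,0,0],[0,0,0.05,0,0,0],[0,0,0.05,0,0,0],[0,0,0.04,0,0,0],[0,0,0.02,0,0,0],[0,0,0,0,0,0]],
  ],
  squeeze=30,
)

```text
time_s: 23.8
eef_pos: [487.1, 268.3, 152.3]
eef_rot: [3.141, 0.001, 2.97]
contact_force: [-0.5, 0.6, -1.6]
finger_gap: 0.299
finger_force: 30.0
```

```bash
python3 - <<'E'
from meas import *
s=arm.observe();p=s["eef_pos"];print(p)
c=cap("side");W=world(c);cv2.imwrite("pics/s6.png",cv2.resize(c["pixels"][60:290,150:370,::-1],None,fx=2.5,fy=2.5))
m=(abs(W[...,0]-p[0])<85)&(abs(W[...,1]-p[1])<85)&(W[...,2]>45)&(W[...,2]<165)
print("cover lowest",np.sort(W[m][:,2])[:10].round(1), np.nanmin(W[m][:,0]),np.nanmax(W[m][:,0]))
t=cap("top");W=world(t);m=(abs(W[...,0]-p[0])<95)&(abs(W[...,1]-p[1])<95)&(W[...,2]>70)&(W[...,2]<125)
print("top band",np.nanmin(W[m][:,0]),np.nanmax(W[m][:,0]),np.nanmin(W[m][:,1]),np.nanmax(W[m][:,1]))
E
```

```text
[487.09375229 268.25212479 152.31535601]
cover lowest [77.7 78.6 79.9 80.1 80.2 80.2 80.8 81.  81.1 81.2] 414.88752142130903 560.6629936480178
top band 415.72409682208183 552.5608728822848 194.84930289588425 338.2313332829178
```

View pics/s6.png

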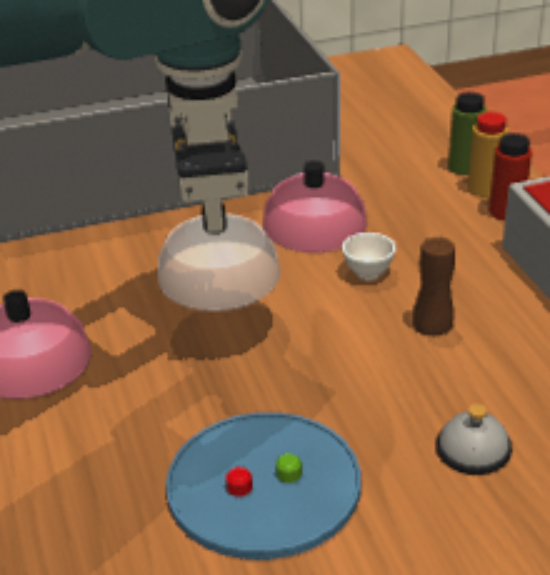

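The cover hangs level from the gripper, centre at crop (218,260), clear of the table. Carrying it to the plate.

Emit:
send_rows(
  increments=[
    [[-0.009,-0.04,0,0,0,0],[-0.009,-0.08,0,0,0,0],[-0.009,-0.08,0,0,0,0],[-0.009,-0.08,0,0,0,0],[-0.009,-0.08,0,0,0,0],[-0.009,-0.08,0,0,0,0],[-0.009,-0.08,0,0,0,0],[-0.009,-0.08,0,0,0,0],[-0.009,-0.08,0,0,0,0],[-0.009,-0.035,0,0,0,0]],
  ],
)

```text
time_s: 24.9
eef_pos: [449.6, -20.5, 150.2]
eef_rot: [-3.141, -0.001, 2.968]
contact_force: [0.2, 0.8, -1.6]
finger_gap: 0.294
finger_force: 30.0
```

Emit:
send_rows(
  increments=[
    [[0,0,0,0,0,0],[0,0,-0.03,0,0,0],[0,0,-0.03,0,0,0],[0,0,-0.03,0,0,0],[0,0,-0.03,0,0,0],[0,0,-0.025,0,0,0],[0,0,-0.015,0,0,0],[0,0,0,0,0,0],[0,0,0,0,0,0],[0,0,0,0,0,0]],
  ],
)

```text
time_s: 25.9
eef_pos: [451.0, -18.0, 87.6]
eef_rot: [3.142, 0.001, 2.97]
contact_force: [0.3, 0.1, -1.5]
finger_gap: 0.294
finger_force: 30.0
```

Emit:
send_rows(
  increments=[
    [[0,0,-0.005,0,0,0],[0,0,-0.005,0,0,0],[0,0,-0.003,0,0,0],[0,0,-0.001,0,0,0],[0,0,0,0,0,0],[0,0,0,0,0,0],[0,0,0,0,0,0],[0,0,0,0,0,0],[0,0,0,0,0,0],[0,0,0,0,0,0]],
  ],
)

```text
time_s: 26.9
eef_pos: [450.7, -17.9, 81.5]
eef_rot: [3.142, 0.0, 2.97]
contact_force: [-0.3, 0.6, -2.2]
finger_gap: 0.296
finger_force: 30.0
```

Emit:
send_rows(
  increments=[
    [[0,0,-0.001,0,0,0],[0,0,-0.001,0,0,0],[0,0,0,0,0,0],[0,0,0,0,0,0],[0,0,0,0,0,0],[0,0,0,0,0,0],[0,0,0,0,0,0],[0,0,0,0,0,0],[0,0,0,0,0,0],[0,0,0,0,0,0]],
  ],
)

```text
time_s: 27.9
eef_pos: [450.8, -17.9, 81.0]
eef_rot: [-3.142, 0.0, 2.97]
contact_force: [-1.9, -0.2, 5.7]
finger_gap: 0.295
finger_force: 30.0
```

Contact at the expected height. Releasing and rising.

Emit:
send_rows(
  increments=[
    [[0,0,0,0,0,0],[0,0,0,0,0,0],[0,0,0,0,0,0],[0,0,0,0,0,0],[0,0,0,0,0,0],[0,0,0.01,0,0,0],[0,0,0.04,0,0,0],[0,0,0.05,0,0,0],[0,0,0.05,0,0,0],[0,0,0.05,0,0,0]],
  ],
  fingers=0.2,
  squeeze=10,
)

```text
time_s: 28.9
eef_pos: [450.8, -17.9, 162.9]
eef_rot: [3.142, 0.001, 2.97]
contact_force: [1.0, -0.1, -0.3]
finger_gap: 0.598
finger_force: 0.0
```

Emit:
send_rows(
  increments=[
    [[0.06,0,0,0,0,0],[0.09,-0.01,0,0,0,0],[0.09,-0.01,0,0,0,0],[0.09,-0.01,0,0,0,0],[0.09,-0.01,0,0,0,0],[0.09,-0.01,0,0,0,0],[0.075,-0.01,0,0,0,0],[0,0,0,0,0,0],[0,0,0,0,0,0],[0,0,0,0,0,0]],
  ],
  fingers=-1,
)

```text
time_s: 29.9
eef_pos: [684.3, -41.8, 161.5]
eef_rot: [3.142, 0.0, 2.97]
contact_force: [0.1, 0.1, 0.3]
finger_gap: 0.004
finger_force: 0.0
```

```bash
python3 - <<'E'
from meas import *
s=arm.observe();p=s["eef_pos"];print(p,s["finger_gap"],s["eef_rot"])
c=cap("side");W=world(c);cv2.imwrite("pics/s7.png",cv2.resize(c["pixels"][120:300,170:370,::-1],None,fx=3.3,fy=3.3))
t=cap("top");Wt=world(t)
m=(abs(Wt[...,0]-451)<80)&(abs(Wt[...,1]+17)<80)&(Wt[...,2]>30)&(Wt[...,2]<60)
print("cover",np.round(circ(Wt[m][:,:2]),1))
m=(abs(Wt[...,0]-451)<33)&(abs(Wt[...,1]+17)<33)&(Wt[...,2]>65)&(Wt[...,2]<85)
A=np.c_[Wt[m][:,:2]-[451,-17],np.ones(m.sum())];r=np.linalg.lstsq(A,Wt[m][:,2],rcond=None)[0];print("tilt",r,m.sum())
hsv=cv2.cvtColor(c["pixels"],cv2.COLOR_RGB2HSV)
m=(abs(W[...,0]-686)<20)&(abs(W[...,1]+44)<20)&(W[...,2]>44)&(W[...,2]<64)&(hsv[...,1]>110)
print("brass side",np.nanmean(W[m],0),m.sum())
E
```

```text
[684.28315998 -41.82172874 161.47125917] 0.0040032444890309325 [3.14151762e+00 4.34898617e-04 2.96966037e+00]
cover [461.7  12.1  41.2]
tilt [0. 0. 0.] 0
brass side [686.51097894 -46.16285751  56.39747548] 38
```

View pics/s7.png

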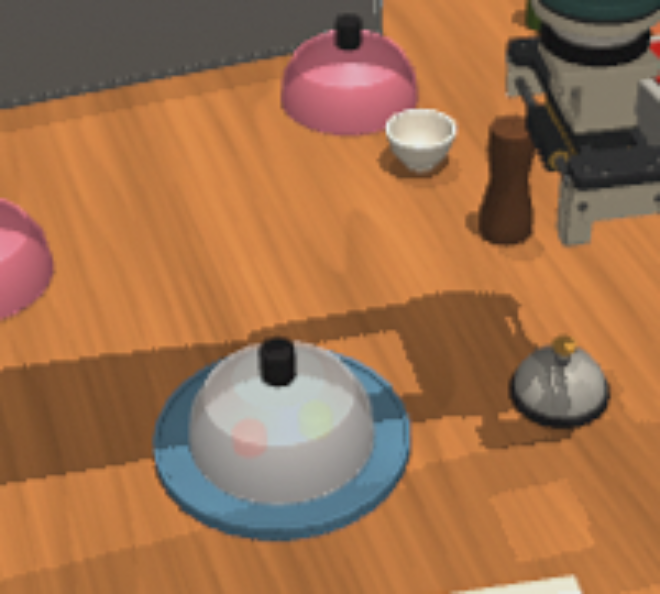

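The cover stands flat on the plate with both bonbons seen inside, at crop (250,438) and (315,418). The gripper is over the bell at (563,370). Now pressing.

Emit:
send_rows(
  increments=[
    [[0.003,-0.003,-0.05,0,0,0],[0,0,-0.06,0,0,0],[0,0,-0.06,0,0,0],[0,0,-0.05,0,0,0],[0,0,-0.02,0,0,0],[0,0,-0.01,0,0,0],[0,0,0,0,0,0],[0,0,0,0,0,0],[0,0,0,0,0,0],[0,0,0,0,0,0]],
  ],
)

```text
time_s: 31.0
eef_pos: [686.2, -43.1, 61.4]
eef_rot: [3.142, 0.001, 2.97]
contact_force: [-0.5, 0.6, 0.1]
finger_gap: 0.007
finger_force: 0.0
```

Emit:
send_rows(
  increments=[
    [[0,0,-0.005,0,0,0],[0,0,-0.005,0,0,0],[0,0,-0.005,0,0,0],[0,0,-0.005,0,0,0],[0,0,-0.004,0,0,0],[0,0,0,0,0,0],[0,0,0,0,0,0],[0,0,0,0,0,0],[0,0,0,0,0,0],[0,0,0,0,0,0]],
  ],
)

```text
time_s: 32.0
eef_pos: [686.1, -43.1, 51.2]
eef_rot: [3.142, 0.0, 2.97]
contact_force: [2.6, -0.5, 4.4]
finger_gap: 0.007
finger_force: 2.0
```

Emit:
send_rows(
  increments=[
    [[0,0,-0.002,0,0,0],[0,0,-0.001,0,0,0],[0,0,-0.001,0,0,0],[0,0,0,0,0,0],[0,0,0,0,0,0],[0,0,0,0,0,0],[0,0,0,0,0,0],[0,0,0,0,0,0],[0,0,0,0,0,0],[0,0,0,0,0,0]],
  ],
)

```text
time_s: 33.0
eef_pos: [686.1, -43.1, 50.2]
eef_rot: [3.142, 0.001, 2.97]
contact_force: [-0.5, -0.3, 9.7]
finger_gap: 0.004
finger_force: 5.2
```

Force went to 9.7 N, above the 5 N spring load, so the plunger is at its stop. Lifting.

Emit:
send_rows(
  increments=[
    [[0,0,0.02,0,0,0],[0,0,0.05,0,0,0],[0,0,0.06,0,0,0],[0,0,0.06,0,0,0],[0,0,0.06,0,0,0],[0,0,0.06,0,0,0],[0,0,0,0,0,0],[0,0,0,0,0,0],[0,0,0,0,0,0],[0,0,0,0,0,0]],
  ],
)

```text
time_s: 34.0
eef_pos: [685.4, -43.1, 172.0]
eef_rot: [-3.141, -0.002, 2.97]
contact_force: [-0.2, -0.6, -0.5]
finger_gap: 0.003
finger_force: 0.0
```

```bash
python3 - <<'E'
from meas import *
s=arm.observe();print(s["eef_pos"],s["contact_force"])
c=cap("side");W=world(c)
hsv=cv2.cvtColor(c["pixels"],cv2.COLOR_RGB2HSV)
m=(abs(W[...,0]-686)<20)&(abs(W[...,1]+44)<20)&(W[...,2]>40)&(W[...,2]<66)&(hsv[...,1]>110)
print("brass",np.nanmean(W[m],0),m.sum())
m=(abs(W[...,0]-451)<60)&(abs(W[...,1]+20)<60)&(W[...,2]>90)&(W[...,2]<112)
print("knob",np.nanmean(W[m],0),np.nanmax(W[m][:,2]))
arm.close_job()
E
```

```text
[685.42131321 -43.0644953  171.9720625 ] [-0.21460251 -0.63964734 -0.51288251]
brass [686.80425241 -45.91451226  55.81625715] 39
knob [451.35727318 -23.72027756 101.17666977] 106.77644127079918
the job is handed in; nothing more can be done
```

I handed the job in at about 34 s, with no verdict returned: red and green bonbons upright on the plate, the clear cover flat over them, and the bell pressed to its stop (9.7 N) and back up.

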